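# Put the lapping pucks away in the sprung-flap locker and bolt it

## Robot

A 6-joint arm with a two-finger parallel gripper is mounted at the origin on the work surface. World frame = base frame: x ahead of the robot, y to its left, z up, the work surface at z = 0. Lengths are in mm, angles in rad, forces in N, time in s.
With the tool pointing down it reaches from about 350 to 975 mm from the base axis. Payload 7.1 kg.
Tool frame: the origin (TCP) lies on the front face of the gripper's body, between the roots of the fingers; the fingertips stand 80 mm ahead of it and the grasp point (between the pads) lies 61 mm ahead of it (env.tips_ahead is the distance from the TCP to the fingertips, in mm); z points along the fingers, y is the direction in which the jaws open and shut (so a half turn about z gives the same grasp; the last joint's range is limited). The gripper opens to 88 mm and grips with 3 to 60 N. Pads are 20 mm wide; open, the fingers measure 115 mm over their backs; the gripper's body (75 mm by 178 mm) begins 61 mm behind the grasp point.
Start: joints at [-1.306, 0.423, 1.63, -0, 1.089, -0.019], TCP at [175.022, -599.977, 302.675] pointing down, gripper open.
Joint ranges: [-3, 3], [-0.9, 2.11], [0.09, 2.58], [-1.31, 4.45], [0.11, 2.69], [-2.54, 2.54]. Speed limits (rad/s): [2.39, 2.39, 3.01, 3.14, 3.14, 3.14].

## Interface

Orientations are given as a unit quaternion [x, y, z, w].
In Python, from station import env, set_gripper, viewer, workorder gives the robot as it stands. Calls block until the motion is done:
- env.reach(position, orientation): joint-space move of the TCP to a pose.
- env.move_l(position, rot=None, rate=150, f_stop=None): straight line of the TCP; rot=None keeps the orientation; rate is the mean speed in mm/s. With f_stop (N) it stops when the force on the tool has changed by that much, and returns True; else False.
- env.move_joints(angles): joint-space move.
- set_gripper(opening): finger opening in mm; the grip force is fixed at half the most; returns when the fingers have stopped.
- env.hold(seconds).
- env.ik(position, orientation): joint angles nearest the present ones, or None.
- env.read_state(): the state.
- viewer.camera(name): name is "side" or "top" or "wrist"; returns the picture (480x640x3 uint8, blue, green, red); there is no depth.
- viewer.camera_params(name): a dict with "fx", "fy", "cx", "cy" (pixels), "dist" ([k1, k2, p1, p2, k3] as OpenCV has them; the pictures are not rectified), "pose" (4x4, takes a point from camera to world coordinates); the wrist camera has in their place "tool_from_camera" (4x4, takes a point from camera to tool coordinates, whose origin is the TCP and whose axes are the flange's). Camera axes: x right, y up, looking along -z (the intrinsics and any distortion apply to the point x, -y, -z); pixel columns grow to the right and rows downward; lengths in mm; the calibration is good to about 2 mm. A picture is of the moment at which its call begins: read the wrist's pose just before it. camera_params takes no time and is no camera call.
A pose or a line that the arm cannot do raises env.IKError and nothing moves.
- workorder.sign_off(): hands the job in, once; it reports no verdict.
The state is a dict: "time_s": time; "qpos": joint angles; "dq": joint speeds; "tau": joint torques, N m; "tool_pos": TCP position; "orientation": TCP orientation; "force": force on the tool from outside, world axes, zero at the start; "wrist_torque": the same for the moment, N m; "width": finger opening in mm.
Only numpy, scipy, OpenCV 4.12 (cv2) and the standard library are available. Lean on these libraries where they do the work, as an engineer would, in place of code of your own. Each camera call takes 0.05 s, during which the arm holds its last target. There are 200 camera calls.

## Task

Lift the locker's sprung flap by its bar until it leans back and stays open, and put every lapping puck that is lying on the bench inside, each standing flat on the floor of a bay of its own; then bring the flap forward and ease it all the way shut: hold it right down to the rim, never let it drop or slam. Then take the hooked rod, drop its hook behind the tab of the bolt and pull the bolt fully home toward you (the rod alone may touch the bolt), and lay the rod back in both cradles of its rest. Leave the other things on the bench where they are.

Things in the scene. Friction and masses are not known exactly. Their poses are not given: they have to be found in the camera images.
- locker: fixed open-topped aluminium box 98 (x) x 251 (y) x 50 high, walls 5, floor 6 thick; origin at the centre of its underside, x away from the robot, y left, z up; yaw varies. Dividers (tops 26 above the bench) make four bays side by side, each 88 (x) x 58 (y), room for one puck; centres at x 0, y -91.5, -30.5, 30.5, 91.5. A bolt rail runs beside its right (-y) wall
- flap (a joint): angle (rad) of the sprung flap, clear acrylic in a steel frame, 102 long x 251 wide x 8 thick, 0.7 kg, hinged along y on the box's far top edge. 0 or just below (-0.03) = shut on the rim, as at the start; grows as the near edge rises; 2.15 = leaning back on its stop. Above about 1.9 its weight holds it back; below that spring and weight drive it shut hard (up to 4 N at the bar) unless held all the way
- flap_hinge (a point): middle of the flap's hinge line, 56 above the bench; axes as the locker's; the flap turns about the y axis through it
- flap_bar (a point): middle of the flap's handle: a round steel bar 10 dia along y, 80 clear between its two arms, 145 from the hinge line in the flap's plane, 43 clear of the flap's free edge; it can be pinched from above at every angle. Axes turn with the flap; at angle 0 they are the locker's (x from bar to hinge)
- bolt (a joint): travel (m) of the locker's sliding bolt: 0 = back (starts near 0, flap free), 0.040 = end stop, fully home, claw over the flap's ear. Slides along the locker's -x, 2 N friction, stays put. Pulled by an upright steel tab at its far end, free space beyond: 50 wide (y) x 6 thick (x) x 48 tall; in the locker's axes the middle of its top edge is at x 240 minus travel, y -150, z 90
- rod_grip (a point): centre of the black handle, 100 long (x) x 18 wide (y) x 24 high, of the loose hooked rod, about 0.16 kg. A steel shank 10 dia runs along its +x to 250, then turns straight down (-z) as a hook whose tip is 50 below the shank's axis; a 10 dia tail runs along -x to -110. It balances just ahead of the handle's middle
- rest_mid (a point): where the handle's centre lies when the rod is on its rest, 65 above the bench; x is the rod's direction. The fixed grey rest has two open-topped U cradles, 80 behind and 170 ahead (x) of this point, 30 wide inside, 14 thick, cheeks 18 high from the cradle floor on which tail and shank lie; the handle hangs free between
- puck0_mid (a point): lapping puck 0 (may be absent): iron disc 46 dia x 10 high with an aluminium knob 24 dia x 22 high on top, 32 high in all; this point is half-way up, 16 above its underside; z up through the knob
- puck1_mid (a point): lapping puck 1 (may be absent): iron disc 46 dia x 10 high with an aluminium knob 24 dia x 22 high on top, 32 high in all; this point is half-way up, 16 above its underside; z up through the knob
- puck2_mid (a point): lapping puck 2 (may be absent): iron disc 46 dia x 10 high with an aluminium knob 24 dia x 22 high on top, 32 high in all; this point is half-way up, 16 above its underside; z up through the knob
- puck3_mid (a point): lapping puck 3 (may be absent): iron disc 46 dia x 10 high with an aluminium knob 24 dia x 22 high on top, 32 high in all; this point is half-way up, 16 above its underside; z up through the knob
- canister_a: screw-top aluminium canister, 90 dia x 107 tall, left rear; leave alone
- canister_b: second canister, the same; leave alone
- cond_ring: bronze conditioning ring, 110 outer dia, 80 bore, 22 high, lying flat at the right; leave alone
- valve_seat: hardened steel valve seat ring, 56 outer dia, 32 bore, 12 high, near right; leave alone
- reed_guard: clear acrylic channel (reed guard), 70 x 45 x 28 high, near left; leave alone
- tweezers: pair of steel tweezers, 120 long, 6 high, lying along its x; origin at its middle; leave alone
- brush: bench brush, lying at the far right; leave alone
Mind the look-alikes: they are no part of the job. Leave any brown look-alike of the part that bears puck1_mid alone.

How it is judged:
By the outcome, as a careful person would: the job done as asked, in the order asked, and still so for the second after the job is handed in, with the robot touching nothing.
Of puck0, puck1, puck2, puck3 only 2 to 4 are there at a start; the rules pass over those that are not, and their reading is None.
At some moment in a run one of puck0, puck1, puck2, puck3 may be knocked a few centimetres aside while the robot is not near it.
It also fails if it takes over 210 s, if anything falls off the work surface, if the arm or the gripper's body presses on something with over 40 N, if the wrist force passes 120 N, or if a joint passes its speed limit or range.

## Working session

There is one attempt and no reset: what is moved stays moved. The work goes in short steps, each a Python script; the robot and the scene stay as the last script left them, time stands still between calls to the robot, and variables do not carry over. Pictures are saved under pics/ and viewed, about 12 in all and at most 16, crops included, and the job is handed in when it is done.

```bash
ls; mkdir -p pics; cat > h.py <<'E'
import numpy as np, cv2
from scipy.spatial.transform import Rotation as R
from station import env, set_gripper, viewer, workorder
def down(yaw):
    # tool z down, tool y (jaw) direction at angle yaw in world
    y=np.array([np.cos(yaw),np.sin(yaw),0]); z=np.array([0,0,-1.]); x=np.cross(y,z)
    return R.from_matrix(np.c_[x,y,z]).as_quat()
def cam(name):
    s=env.read_state(); im=viewer.camera(name); p=viewer.camera_params(name)
    if name=='wrist':
        T=np.eye(4); T[:3,:3]=R.from_quat(s['orientation']).as_matrix(); T[:3,3]=s['tool_pos']
        P=T@np.array(p['tool_from_camera'])
    else: P=np.array(p['pose'])
    return im,dict(K=np.array([[p['fx'],0,p['cx']],[0,p['fy'],p['cy']],[0,0,1.]]),d=np.array(p['dist'],float),P=P)
def ray(c,uv):
    q=cv2.undistortPoints(np.array(uv,float).reshape(-1,1,2),c['K'],c['d']).reshape(-1,2)
    d=np.c_[q[:,0],-q[:,1],-np.ones(len(q))]@c['P'][:3,:3].T
    return c['P'][:3,3],d
def onz(c,uv,z):
    o,d=ray(c,uv); return o+d*((z-o[2])/d[:,2])[:,None]
def proj(c,X):
    X=np.atleast_2d(X); q=(X-c['P'][:3,3])@c['P'][:3,:3]; q=q*[1,-1,-1]
    return cv2.projectPoints(q.reshape(-1,1,3),np.zeros(3),np.zeros(3),c['K'],c['d'])[0].reshape(-1,2)
E
python3 - <<'E'
from h import *
for n in ['top','side']:
    im,c=cam(n); cv2.imwrite(f'pics/{n}0.png',im); print(n,c['P'].round(3).tolist(),c['K'].tolist())
print(env.read_state(), viewer.camera_params('wrist'))
E
```

```text
pics
top [[0.007, 0.995, -0.099, 441.298], [-1.0, 0.006, -0.01, -40.045], [-0.01, 0.099, 0.995, 1379.753], [0.0, 0.0, 0.0, 1.0]] [[525.5736573719811, 0.0, 318.94254340382247], [0.0, 525.5736573719811, 235.01344920132934], [0.0, 0.0, 1.0]]
side [[-0.993, 0.072, -0.092, 439.176], [-0.116, -0.706, 0.698, 843.181], [-0.015, 0.704, 0.71, 978.621], [0.0, 0.0, 0.0, 1.0]] [[516.4877710277076, 0.0, 315.8302368638363], [0.0, 516.4877710277076, 240.8236224648306], [0.0, 0.0, 1.0]]
{'time_s': 0.1, 'qpos': array([-1.30602523e+00,  4.23769092e-01,  1.63057278e+00,  1.45236936e-06,
        1.08859340e+00, -1.89766390e-02]), 'dq': array([ 0.00036683, -0.00052876, -0.00252219, -0.00264308,  0.00035525,
        0.00256906]), 'tau': array([-7.04712274e-04, -5.45612240e+01, -2.74324715e+01,  6.44368306e-02,
        1.87821494e-02, -3.40211375e-05]), 'tool_pos': array([ 174.91355928, -599.63675266,  301.99246634]), 'orientation': array([ 9.89952597e-01,  1.41398036e-01, -8.16565734e-05, -6.66327721e-04]), 'force': array([ 0.79762157,  0.08123416, -0.19007212]), 'wrist_torque': array([ 0.01904448, -0.03441013, -0.03340314]), 'width': 87.86567820923473} {'fx': 426.26520112794503, 'fy': 426.26520112794503, 'cx': 320.1356893913809, 'cy': 241.66525991848258, 'dist': array([0.01477849, 0.        , 0.        , 0.        , 0.        ]), 'tool_from_camera': array([[-3.38085830e-04,  9.64368585e-01,  2.64562125e-01,
         7.15135167e+01],
       [ 9.99999928e-01,  3.72116201e-04, -7.85122521e-05,
        -1.76457968e-01],
       [-1.74162602e-04,  2.64562080e-01, -9.64368641e-01,
        -8.22011435e+01],
       [ 0.00000000e+00,  0.00000000e+00,  0.00000000e+00,
         1.00000000e+00]])}
```

View pics/top0.png

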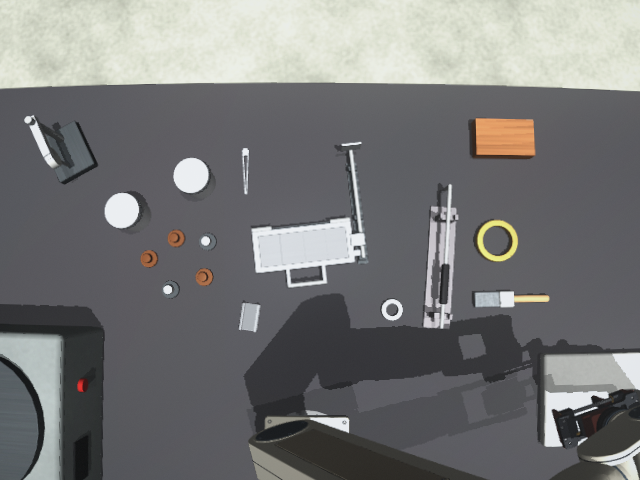

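View pics/side0.png

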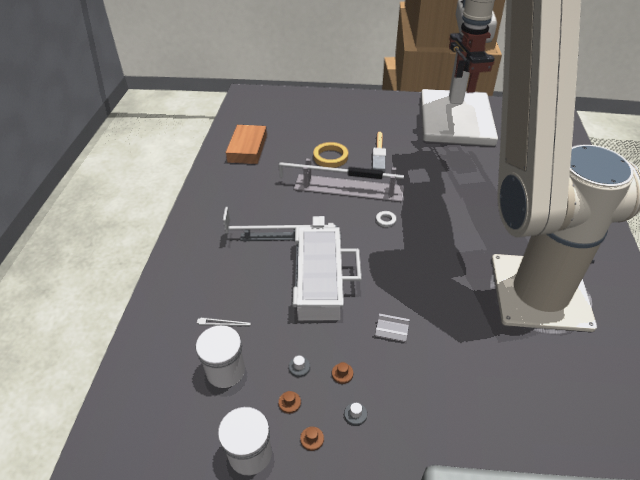

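The top view shows the locker near (302,246) with its bar near (306,284) and the rod handle at (444,283). There are two dark pucks with bright knobs at (208,241) and (171,290), and three brown look-alikes to leave alone. Next I'll take closer wrist views.

```bash
python3 - <<'E'
from h import *
im,c=cam('top')
for n,uv,z in [('bar',(307,284),56),('lockerC',(302,246),60),('tab',(348,146),90),('p',(208,241),32),('p',(171,290),32),('rodh',(444,283),77),('rodtip',(449,186),65),('tailend',(437,322),65)]:
    print(n,onz(c,uv,z).round(0))
b=onz(c,(302,246),60)[0]; p=onz(c,(190,265),30)[0]; r=onz(c,(446,255),65)[0]
for i,(q,h) in enumerate([(r,330),(b,330),(p,300)]):
    env.reach([q[0]-(0 if i else 60),q[1],h],down(-np.pi/2))
    im,c=cam('wrist'); cv2.imwrite(f'pics/w{i}.png',im); np.savez(f'pics/w{i}.npz',**c)
    s=env.read_state(); print(s['tool_pos'].round(1),s['qpos'].round(2),s['time_s'])
E
```

```text
bar [[450.   3.  56.]]
lockerC [[545.  16.  60.]]
tab [[796. -98.  90.]]
p [[558. 261.  32.]]
p [[431. 355.  32.]]
rodh [[ 454. -338.   77.]]
rodtip [[ 700. -358.   65.]]
tailend [[ 357. -322.   65.]]
[ 463.4 -347.3  329.9] [-0.66  0.33  1.71 -0.    1.11  0.91] 1.6333
[545.  15. 330.] [ 0.01  0.27  1.78 -0.    1.09  1.58] 3.075
[496.4 306.3 300.2] [ 0.53  0.37  1.73 -0.    1.05  2.1 ] 4.2667
```

View pics/w1.png

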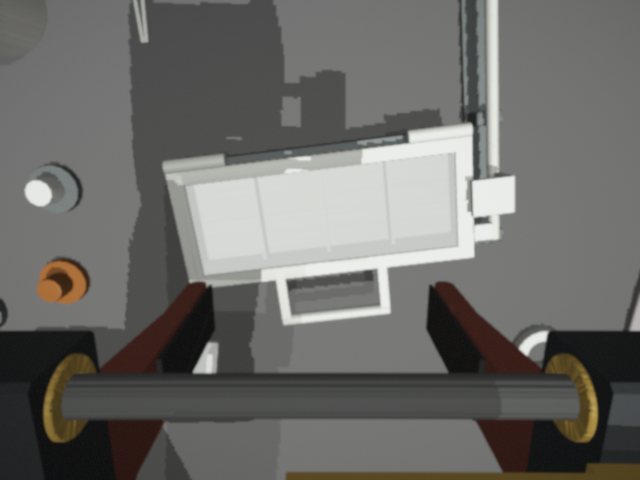

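View pics/w0.png

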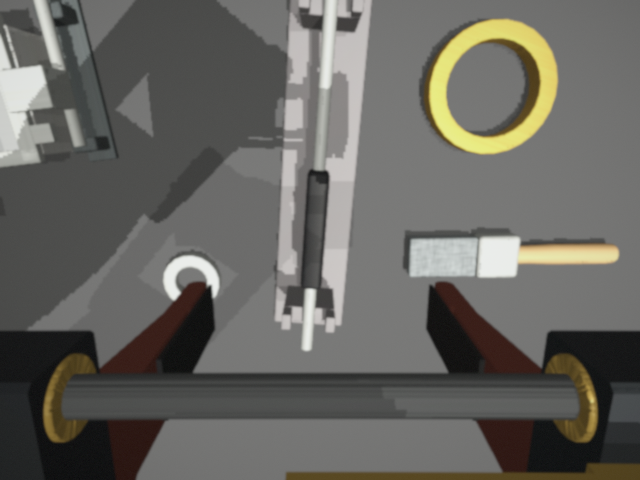

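View pics/w2.png

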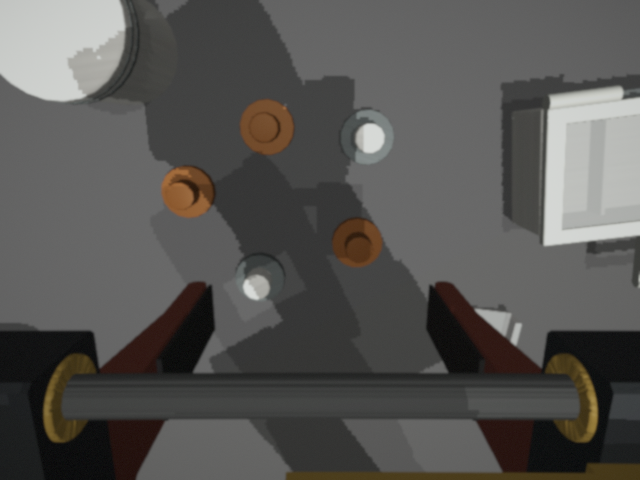

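The locker view (w1) shows the bar from about (288,318) to (388,309), with the flap's near right corner at (474,257). In the rod view (w0) the handle runs from (318,172) to (312,288). The puck view (w2) has the two pucks at knobs (370,138) and (256,287). Next I'll compute the positions.

```bash
python3 - <<'E'
from h import *
# bar
im=cv2.imread('pics/w1.png'); c=dict(np.load('pics/w1.npz')); g=im.min(2)
pts=[]
for u in range(300,378,4):
    col=g[298:335,u]; v=np.where(col>170)[0]+298; pts.append((u,v.mean(),len(v)))
pts=np.array(pts); print(pts[::6])
f=np.polyfit(pts[:,0],pts[:,1],1)
row=np.where(g[300,270:400]>170)[0]+270; print('arms row300',row)
L=onz(c,[(300,np.polyval(f,300)),(376,np.polyval(f,376))],56)
d=L[0]-L[1]; yaw=np.arctan2(d[1],d[0])-np.pi/2; print('yaw bar',yaw,L)
print('flap corners z60',onz(c,[(474,257),(472,124),(164,163)],60).round(1))
im=cv2.imread('pics/w0.png'); c=dict(np.load('pics/w0.npz'))
print('rod',onz(c,[(318,172),(312,288)],77).round(1), onz(c,[(328,60),(307,348),(308,295)],65).round(1))
im=cv2.imread('pics/w2.png'); c=dict(np.load('pics/w2.npz'))
print(onz(c,[(370,138),(256,287)],32).round(1),onz(c,[(367,137),(260,280)],10).round(1))
a=cv2.imread('pics/w1.png')[230:340,180:520]; cv2.imwrite('pics/c1.png',cv2.resize(a,None,fx=2.3,fy=2.3,interpolation=2))
E
```

```text
[[300.  318.5   8. ]
 [324.  316.    9. ]
 [348.  313.5   8. ]
 [372.  311.    9. ]]
arms row300 [279 280 281 282 283 284 285 286 287 288 380 381 382 383 384 385 386 387
 388 389]
yaw bar 0.11207899198784355 [[446.08301745  33.52561486  56.        ]
 [453.84752156 -35.46113207  56.        ]]
flap corners z60 [[ 506.  -117.8   60. ]
 [ 616.7 -105.7   60. ]
 [ 586.4  142.    60. ]]
rod [[ 499.4 -345.6   77. ]
 [ 402.7 -340.3   77. ]] [[ 581.8 -353.2   65. ]
 [ 339.9 -335.2   65. ]
 [ 391.4 -336.6   65. ]]
[[557.5 266.5  32. ]
 [430.6 362.7  32. ]] [[557.7 266.6  10. ]
 [428.9 362.3  10. ]]
```

```bash
cat >> h.py <<'E'
YAW=0.115; ex=np.array([np.cos(YAW),np.sin(YAW),0]); ey=np.array([-np.sin(YAW),np.cos(YAW),0]); ez=np.array([0,0,1.])
BAR=np.array([450,-1,56.]); HINGE=BAR+145*ex; LOCK=HINGE-49*ex; LOCK[2]=0
def barpos(th,dx=0): return HINGE+(dx-145*np.cos(th))*ex+145*np.sin(th)*ez
def F(): return env.read_state()['force'].round(1)
E
python3 - <<'E'
from h import *
set_gripper(26)
q=down(YAW)
env.reach(BAR+[0,0,150],q)
print(F())
print(env.move_l(BAR+[0,0,61],rate=80,f_stop=8))
set_gripper(5); s=env.read_state(); print(s['width'],F(),s['tool_pos'])
for th in [0.05,.1,.2,.3]:
    env.move_l(barpos(th)+[0,0,61],rate=50); print(th,F())
im,c=cam('wrist'); cv2.imwrite('pics/w3.png',im)
E
```

```text
[ 0.4 -0.   0.1]
False
9.446063540058741 [1.1 1.1 0.2] [450.35127836  -0.98613357 117.21490805]
0.05 [ 2.6  0.3 -3.5]
0.1 [ 2.8 -0.9 -4.7]
0.2 [ 0.6 -2.8 -4.8]
0.3 [-3.8 -4.2 -4.6]
```

View pics/w3.png

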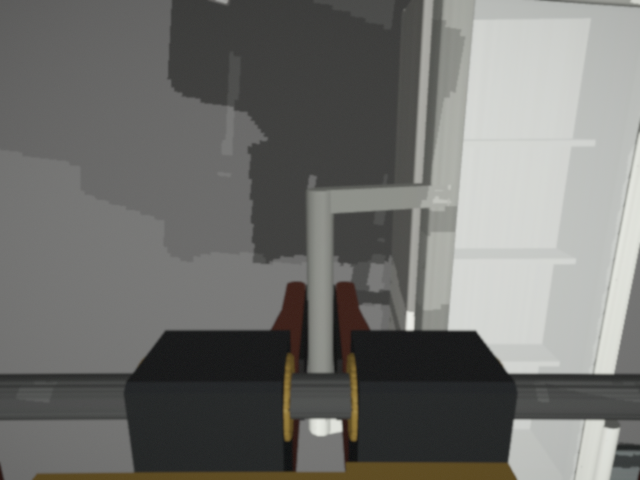

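The bar is pinched at (320,280) and the flap is lifting with low forces, so I'll carry on.

```bash
python3 - <<'E'
from h import *
for th in list(np.arange(.45,2.11,.15))+[2.12]:
    env.move_l(barpos(th)+[0,0,61],rate=80); print(round(th,2),F())
    if np.abs(F()).max()>35: print('stop'); break
E
```

```text
0.45 [-7.2 -4.8 -0.8]
0.6 [-11.5  -6.1   3. ]
0.75 [-18.   -6.5  11. ]
0.9 [-28.6  -6.8  25.8]
1.05 [-30.8  -4.   43.8]
stop
```

```bash
python3 - <<'E'
from h import *
for dz in (63,65,66.5):
    env.move_l(barpos(1.05)+[0,0,dz],rate=30); f=F(); print(dz,f, 'radial',f@(-np.cos(1.05)*ex+np.sin(1.05)*ez))
E
```

```text
63 [-22.3  -2.8  29.4] radial 36.68465178519652
65 [-12.9  -2.2  14.5] radial 19.079514798120822
66.5 [-7.6 -1.7  6.1] radial 9.144904623990586
```

```bash
cat >> h.py <<'E'
def swing(ths,off,rate=80,verbose=True,lim=45):
    """follow the bar's arc, correcting the radius from the measured radial force; off: TCP minus nominal bar"""
    off=np.array(off,float)
    for th in ths:
        env.move_l(barpos(th)+off,rate=rate)
        r=-np.cos(th)*ex+np.sin(th)*ez; t=np.sin(th)*ex+np.cos(th)*ez; f=env.read_state()['force']
        if verbose: print(round(th,3),'rad %.1f tan %.1f y %.1f'%(f@r,f@t,f@ey),off.round(1))
        if np.linalg.norm(f)>lim: print('STOP'); break
        off+=np.clip(0.05*(f@r),-1.5,1.5)*r
    return off
E
python3 - <<'E'
from h import *
swing(list(np.arange(1.08,2.11,.12))+[2.1,2.13],[0,0,67])
E
```

```text
1.08 rad 6.8 tan -2.4 y 0.2 [ 0.  0. 67.]
1.2 rad 9.1 tan -3.8 y 0.1 [-0.2 -0.  67.3]
1.32 rad 8.7 tan -2.3 y 0.5 [-0.3 -0.  67.7]
1.44 rad 6.6 tan -2.2 y 0.9 [-0.4 -0.  68.1]
1.56 rad 5.7 tan -1.2 y 1.1 [-0.5 -0.1 68.5]
1.68 rad 4.7 tan -1.3 y 1.1 [-0.5 -0.1 68.8]
1.8 rad 4.5 tan -1.1 y 0.4 [-0.4 -0.1 69. ]
1.92 rad 1.5 tan -1.4 y -0.4 [-0.4 -0.  69.2]
2.04 rad 2.3 tan -0.2 y -0.4 [-0.4 -0.  69.3]
2.1 rad 1.9 tan -1.0 y -1.3 [-0.3 -0.  69.4]
2.13 rad -0.6 tan -1.1 y -1.7 [-0.3 -0.  69.5]
```

```bash
python3 - <<'E'
from h import *
swing([2.15,2.17],[-.3,0,69.5],rate=30)
set_gripper(40); p=env.read_state()['tool_pos']
env.move_l(p+[0,0,110],rate=120)
q=down(np.pi/2+YAW)
env.reach(LOCK+[0,0,400]-60*ex,q)
im,c=cam('wrist'); cv2.imwrite('pics/w4.png',im); np.savez('pics/w4.npz',**c)
im,c=cam('top'); cv2.imwrite('pics/t4.png',im)
print(env.read_state()['time_s'])
E
```

```text
2.15 rad -0.7 tan -0.4 y -1.8 [-0.3  0.  69.5]
2.17 rad -0.2 tan -2.4 y -2.2 [-0.3 -0.  69.5]
20.7833
```

View pics/w4.png

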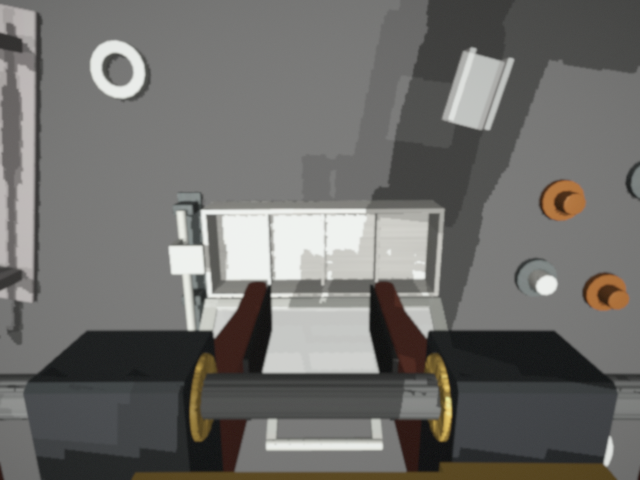

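The flap is leaning back and the box is empty. The rim corners are near (203,208), (445,207), (441,296) and (206,297). I'll check the locker centre and re-locate the pucks.

```bash
python3 - <<'E'
from h import *
c=dict(np.load('pics/w4.npz'))
X=onz(c,[(203,208),(445,207),(441,296),(206,297)],50)
print([( (x-LOCK)@ex, (x-LOCK)@ey) for x in X])
D=onz(c,[(270,213),(323,213),(375,213)],26); print([((x-LOCK)@ex,(x-LOCK)@ey) for x in D])
env.reach([494,310,330],down(np.pi/2+YAW))
im,c=cam('wrist'); cv2.imwrite('pics/w5.png',im); np.savez('pics/w5.npz',**c)
E
```

```text
[(np.float64(-50.13718366024261), np.float64(-120.43840766668843)), (np.float64(-50.86652533303585), np.float64(128.13607330668378)), (np.float64(47.34639144008392), np.float64(131.27272203852175)), (np.float64(48.21195489951321), np.float64(-124.44188366275193))]
[(np.float64(-39.954837152892786), np.float64(-54.687113077347895)), (np.float64(-39.88997198331699), np.float64(3.035936941933777)), (np.float64(-39.8122303155803), np.float64(59.665199811284985))]
```

View pics/w5.png

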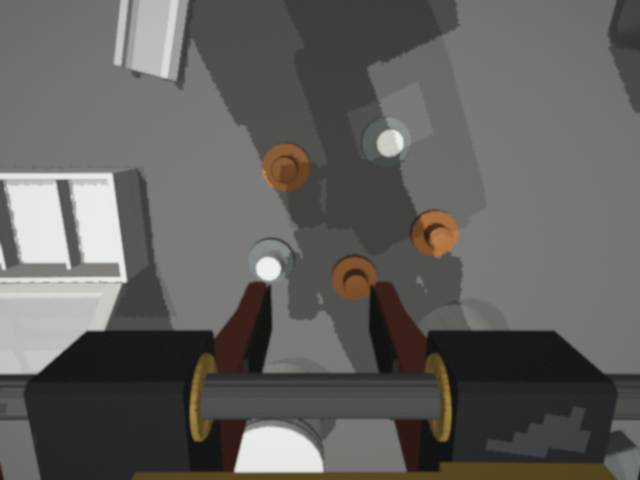

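```bash
cat >> h.py <<'E'
LOCK=LOCK+3*ey-1*ex
QP=down(np.pi/2+YAW)
def knob(c,im,guess):
    u,v=proj(c,[*guess[:2],32])[0].round().astype(int)
    w=im[v-35:v+35,u-35:u+35].min(2); m=(w>205).astype(np.uint8)
    n,l,st,ce=cv2.connectedComponentsWithStats(m); k=1+st[1:,4].argmax(); print('area',st[k,4])
    return onz(c,[(u-35+ce[k][0],v-35+ce[k][1])],32)[0]
E
python3 - <<'E'
from h import *
im=cv2.imread('pics/w5.png'); c=dict(np.load('pics/w5.npz'))
A=onz(c,[(268,268)],32)[0]; B=onz(c,[(390,142)],32)[0]
for n,p in (('A',A),('B',B)): print(n,p.round(1),knob(c,im,p).round(1))
im,c=cam('wrist')
A=knob(c,im,A); print(A)
set_gripper(44)
env.reach([A[0],A[1],180],QP)
print(env.move_l([A[0],A[1],101.5],rate=80,f_stop=8),F())
set_gripper(10); print(env.read_state()['width'],env.read_state()['tool_pos'])
env.move_l([A[0],A[1],220],rate=150); print(env.read_state()['width'],F())
T=LOCK+30.5*ey
env.reach([T[0],T[1],220],QP)
env.move_l([T[0],T[1],125],rate=100)
print(env.move_l([T[0],T[1],107.5],rate=30,f_stop=6),F(),env.read_state()['tool_pos'])
set_gripper(44); env.move_l([T[0],T[1],220],rate=100)
env.reach([440,330,330],QP)
im,c=cam('wrist'); cv2.imwrite('pics/w6.png',im); np.savez('pics/w6.npz',**c); print(env.read_state()['time_s'])
E
```

```text
area 413
A [556.9 266.9  32. ] [557.3 266.7  32. ]
area 116
B [429.6 362.8  32. ] [427.  369.5  32. ]
area 409
[557.19801931 266.56449938  32.        ]
False [ 0.1 -0.2 -1. ]
23.036946882626758 [557.35194573 266.66904224 101.8636789 ]
22.813258614437775 [ 0.8  0.2 -2.7]
True [ 0.3 -0.4  4.6] [540.25362927  43.05670253 107.75880198]
31.3083
```

View pics/w6.png

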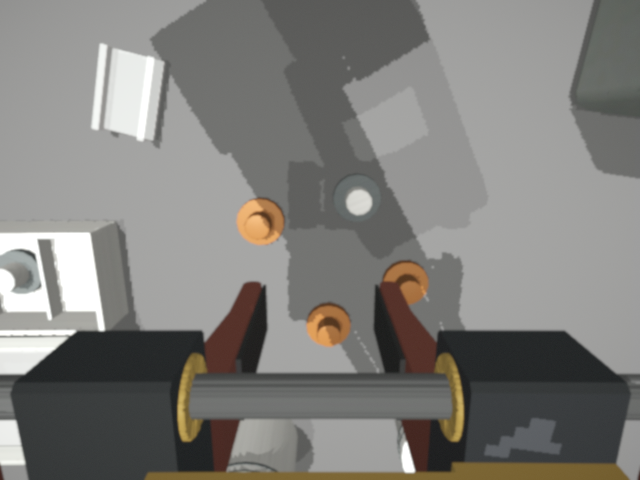

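Puck A stands in bay 3, with its knob at (10,275). Puck B's knob is at (359,202).

```bash
python3 - <<'E'
from h import *
c=dict(np.load('pics/w6.npz')); B=onz(c,[(359,202)],32)[0]; print(B)
env.reach([B[0],B[1],180],QP)
print(env.move_l([B[0],B[1],101.5],rate=80,f_stop=8),F())
set_gripper(10); print(env.read_state()['width'],env.read_state()['tool_pos'])
env.move_l([B[0],B[1],220],rate=150); print(env.read_state()['width'],F())
T=LOCK-30.5*ey
env.reach([T[0],T[1],220],QP)
env.move_l([T[0],T[1],125],rate=100)
print(env.move_l([T[0],T[1],107.5],rate=30,f_stop=6),F(),env.read_state()['tool_pos'])
set_gripper(44); env.move_l([T[0],T[1],220],rate=100)
env.reach(LOCK+[0,0,400]-60*ex,QP)
im,c=cam('wrist'); cv2.imwrite('pics/w7.png',im); np.savez('pics/w7.npz',**c); print(env.read_state()['time_s'])
E
```

```text
[430.25800955 363.005671    32.        ]
False [ 0.6 -0.2 -0.2]
23.011669400985895 [430.40822015 363.10148122 101.85091229]
22.90866717645243 [ 0.8 -0.2 -2.3]
True [-0.2  0.4  4.3] [547.25748835 -17.33134114 107.7516971 ]
40.325
```

View pics/w7.png

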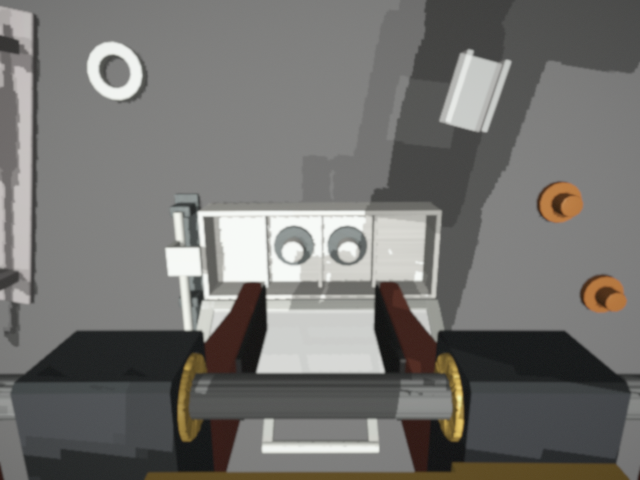

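Both pucks stand in their own bays, with knobs at (292,252) and (347,250). Before I shut the flap, I'll check that no puck was hidden by the arm at the start.

```bash
python3 - <<'E'
from h import *
im,c=cam('top'); cv2.imwrite('pics/t7.png',im)
E
```

```text
(no output)
```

View pics/t7.png

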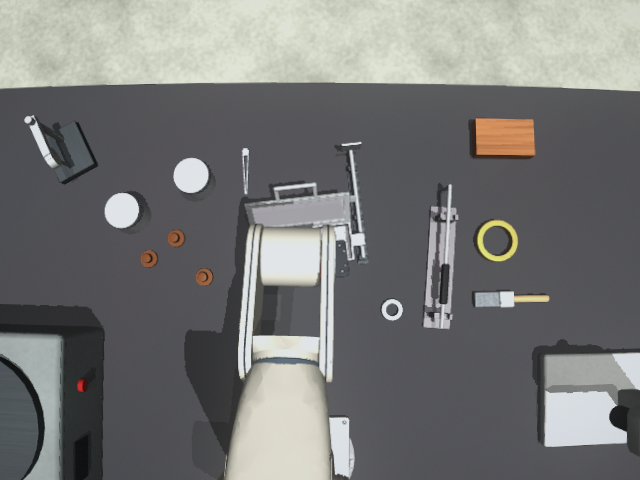

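No pucks are left on the bench: the top view shows only the three brown ones. I'll close the flap now.

```bash
python3 - <<'E'
from h import *
q=down(YAW); b=barpos(2.15)
set_gripper(30)
env.reach(b+[0,0,180],q)
print(env.move_l(b+[0,0,64],rate=80,f_stop=8),F())
set_gripper(5); print(env.read_state()['width'],F())
off=swing(np.arange(2.07,.25,-.1),[0,0,64],rate=60)
off=swing([.2,.12,.06,.02],off,rate=30)
print('off',off); np.save('off.npy',off)
E
```

```text
False [-0.3  0.2 -0.1]
9.288558506729046 [ 1.  -0.8  1.2]
2.07 rad 2.4 tan 2.0 y -0.0 [ 0.  0. 64.]
1.97 rad 5.2 tan 2.0 y -0.0 [ 0.1  0.  64.1]
1.87 rad 5.6 tan 1.4 y -0.6 [ 0.2  0.  64.3]
1.77 rad 1.1 tan 1.0 y -0.9 [ 0.2  0.  64.6]
1.67 rad -0.7 tan -0.0 y -1.1 [ 0.2  0.  64.7]
1.57 rad -0.8 tan 0.4 y -0.4 [ 0.2  0.  64.6]
1.47 rad -0.4 tan -0.7 y 0.6 [ 0.2  0.  64.6]
1.37 rad -1.6 tan -0.6 y 2.3 [ 0.2  0.  64.6]
1.27 rad -0.3 tan -0.7 y 4.0 [ 0.3  0.  64.5]
1.17 rad -0.6 tan -1.0 y 3.8 [ 0.3  0.  64.5]
1.07 rad -2.3 tan -1.1 y 3.7 [ 0.3  0.  64.5]
0.97 rad -0.4 tan -1.2 y 2.6 [ 0.3  0.  64.4]
0.87 rad -0.5 tan -1.8 y 2.5 [ 0.3  0.  64.3]
0.77 rad -0.3 tan -2.1 y 1.2 [ 0.4  0.  64.3]
0.67 rad -0.4 tan -2.6 y 0.7 [ 0.4  0.  64.3]
0.57 rad 0.1 tan -2.2 y 0.9 [ 0.4  0.  64.3]
0.47 rad -0.3 tan -2.6 y 1.6 [ 0.4  0.  64.3]
0.37 rad -0.4 tan -2.8 y 1.8 [ 0.4  0.  64.3]
0.27 rad 0.6 tan -3.2 y 3.3 [ 0.4  0.  64.3]
0.2 rad -0.1 tan -2.7 y 4.4 [ 0.4  0.  64.3]
0.12 rad 0.2 tan -2.6 y 3.8 [ 0.4  0.  64.3]
0.06 rad 0.2 tan -2.0 y 3.4 [ 0.4  0.  64.3]
0.02 rad -0.3 tan -2.3 y 2.8 [ 0.4  0.  64.3]
off [3.91497577e-01 4.52217499e-02 6.42912660e+01]
```

Next I'll ease it down to the rim until the upward contact force shows.

```bash
python3 - <<'E'
from h import *
off=np.load('off.npy')
for th in np.arange(0.01,-0.09,-.008):
    env.move_l(barpos(th)+off,rate=15); f=F(); print(round(th,3),f)
    if f[2]>6: break
env.hold(.3); print(F())
set_gripper(26); env.hold(.3); print(F(),env.read_state()['tool_pos'])
p=env.read_state()['tool_pos']; env.move_l(p+[0,0,180],rate=100)
env.reach([464,-347,330],down(-np.pi/2))
im,c=cam('wrist'); cv2.imwrite('pics/w8.png',im); np.savez('pics/w8.npz',**c)
im,c=cam('side'); cv2.imwrite('pics/s8.png',im[150:330,180:440].repeat(3,0).repeat(3,1))
print(env.read_state()['time_s'])
E
```

```text
0.01 [-1.7  3.9 -2.3]
0.002 [-1.   2.8 -1.7]
-0.006 [-1.2  3.4 -2.4]
-0.014 [-1.3  3.  -2. ]
-0.022 [-2.1  2.2  0.4]
-0.03 [-1.   2.1  1.1]
-0.038 [-2.9  2.   1.9]
-0.046 [-2.4  2.7  3.2]
-0.054 [-2.8  2.6  4.1]
-0.062 [-1.6  2.8  5.1]
-0.07 [-2.8  1.8  6.6]
[-3.1  1.9  6.7]
[-0.2  0.4 -0.2] [450.74527917  -0.89773775 110.1586788 ]
60.7167
```

View pics/s8.png

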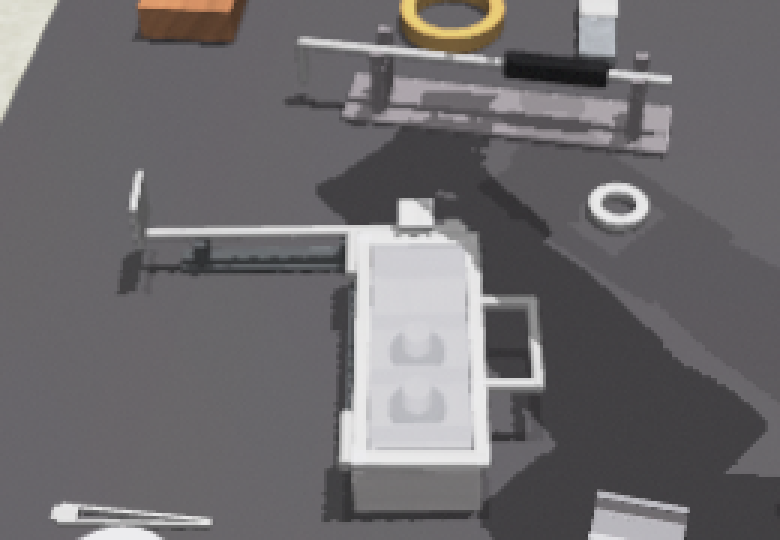

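The flap is shut with both pucks visible inside. The rod lies on its rest, so I'll pick it up next.

```bash
python3 - <<'E'
from h import *
im=cv2.imread('pics/w8.png'); c=dict(np.load('pics/w8.npz')); g=im.max(2)
pts=[]
for v in list(range(45,80,5))+list(range(296,342,5)):
    r=g[v,295:345]; k=np.where(r>190)[0]+295
    if len(k): pts.append((k.mean(),v,len(k)))
pts=np.array(pts); X=onz(c,pts[:,:2],68)
print(np.c_[X[:,:2].round(1),pts[:,2]])
# handle (dark) extent along rows
f=np.polyfit(pts[:,1],pts[:,0],1)
col=[g[v,int(round(np.polyval(f,v)))] for v in range(150,310)]
dk=np.where(np.array(col)<60)[0]+150; print(dk.min(),dk.max())
E=onz(c,[(np.polyval(f,v),v) for v in (dk.min(),dk.max())],77); print(E.round(1),E.mean(0))
E
```

```text
[[ 592.1 -344.7   29. ]
 [ 588.7 -345.3   31. ]
 [ 585.3 -345.3   31. ]
 [ 581.8 -346.1   31. ]
 [ 578.4 -346.8   29. ]
 [ 574.9 -342.3   22. ]
 [ 571.4 -340.3   22. ]
 [ 392.3 -348.8   16. ]
 [ 387.6 -348.8   16. ]
 [ 382.9 -347.3   13. ]
 [ 378.1 -340.9   27. ]
 [ 373.4 -340.    26. ]
 [ 368.6 -349.1   24. ]
 [ 363.8 -344.8   16. ]
 [ 358.9 -342.6   12. ]
 [ 354.  -335.4    9. ]
 [ 349.1 -334.9    8. ]]
172 176
[[ 499.9 -344.1   77. ]
 [ 496.8 -344.1   77. ]] [ 498.3093801  -344.09421769   77.        ]
```

```bash
python3 - <<'E'
from h import *
im=cv2.imread('pics/w8.png'); c=dict(np.load('pics/w8.npz')); g=im.max(2)
m=(g<75).astype(np.uint8); m[:165]=0; m[292:]=0; m[:,:290]=0; m[:,340:]=0
m=cv2.morphologyEx(m,cv2.MORPH_OPEN,np.ones((5,5)))
v,u=np.where(m); print(len(u),v.min(),v.max())
pts=[((u[v==r].min()+u[v==r].max())/2,r,np.ptp(u[v==r])) for r in range(v.min()+3,v.max()-2,6)]
pts=np.array(pts); print(pts[:,[0,2]].T)
X=onz(c,pts[:,:2],75); f=np.polyfit(X[:,0],X[:,1],1); print('yaw',np.arctan(f[0]),'y@451',np.polyval(f,451))
print(onz(c,[(315,v.min()),(315,v.max())],77))
print(onz(c,[(307,348),(308.5,325)],65))
E
```

```text
1335 171 291
[[318.5 311.5 311.  312.5 312.5 312.  312.  311.5 311.  311.  310.5 310.
  309.5 309.5 309.5 309.  307.  306.5 306.5 297. ]
 [ 19.    5.    4.    9.    9.   10.   10.   11.   10.   10.   11.   10.
   11.   11.   11.   12.    8.    9.    9.   14. ]]
yaw -0.09389863466948277 y@451 -337.62118571373856
[[ 500.62800273 -341.95690688   77.        ]
 [ 400.51629571 -341.77826737   77.        ]]
[[ 340.44201146 -334.28691261   65.        ]
 [ 363.22726336 -335.7731431    65.        ]]
```

```bash
cat >> h.py <<'E'
RY=-0.076; ROD=np.array([450.7,-342.8,65.]); QR=down(RY-np.pi/2); QL=down(YAW-np.pi/2)
E
python3 - <<'E'
from h import *
set_gripper(44)
env.reach(ROD+[0,0,130],QR)
print(env.move_l(ROD+[0,0,61],rate=80,f_stop=8),F())
set_gripper(10); s=env.read_state(); print(s['width'],s['tool_pos'].round(1),F(),s['wrist_torque'].round(3))
env.move_l(ROD+[0,0,61+130],rate=60); s=env.read_state(); print(s['width'],F(),s['wrist_torque'].round(3))
H=LOCK+(250+25-250)*ex-150*ey+[0,0,195]
env.reach(H+[0,0,61],QL)
im,c=cam('wrist'); cv2.imwrite('pics/w9.png',im); np.savez('pics/w9.npz',**c)
im,c=cam('top'); cv2.imwrite('pics/t9.png',im);np.savez('pics/t9.npz',**c); print(env.read_state()['time_s'])
for s in (0,):
    tab=[LOCK+240*ex-150*ey+k*25*ey+90*ez for k in (-1,1)]
    c=dict(np.load('pics/w9.npz')); print(proj(c,tab)); hk=H+250*ex; print(proj(c,[hk,hk-50*ez]))
E
```

```text
False [-0.1 -0.1 -0.1]
17.746055579795303 [ 450.8 -342.9  126.2] [ 0.  -0.6  2.2] [0.054 0.031 0.149]
18.06344878307867 [-0.5  0.6 -2.2] [ 0.013  0.048 -0.014]
66.7583
[[ 372.14985491 -199.06987157]
 [ 264.44401493 -198.99601381]]
[[ 315.8189334  -829.8797607 ]
 [ 317.37672378 -472.70997572]]
```

View pics/w9.png

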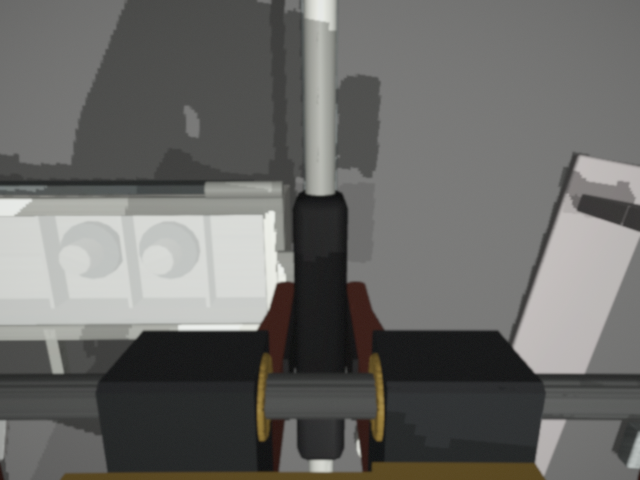

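The rod is held straight: its handle runs along column 320 in w9. I'll check the tab and hook in the top and side views as one composite.

```bash
python3 - <<'E'
from h import *
H=LOCK+25*ex-150*ey+[0,0,195]; hk=H+250*ex
tab=LOCK+240*ex-150*ey+90*ez
out=[]
for n in ('top','side'):
    im,c=cam(n)
    a=proj(c,[tab-25*ey,tab+25*ey,tab,hk,hk-50*ez]); print(n,a.round(1).tolist())
    u,v=a[2].astype(int); x0,y0=u-66,max(v-60,0); print('origin',x0,y0)
    out.append(cv2.resize(im[y0:y0+100,x0:x0+132],None,fx=3,fy=5 and 3,interpolation=0)[:, :396])
    o=out[-1]
    for q in a[:3]: cv2.circle(o,tuple(int(k) for k in ((q-[x0,y0])*3+1.5)),2,(0,0,255),-1)
    for q in a[3:]: cv2.circle(o,tuple(int(k) for k in ((q-[x0,y0])*3+1.5)),2,(0,255,0),-1)
cv2.imwrite('pics/c9.png',np.hstack(out))
E
```

```text
top [[362.0, 143.4], [342.2, 145.5], [352.1, 144.4], [352.7, 117.8], [351.6, 124.4]]
origin 286 84
side [[226.3, 206.5], [223.9, 219.5], [225.1, 212.9], [205.0, 181.2], [208.2, 196.8]]
origin 159 152
```

View pics/c9.png

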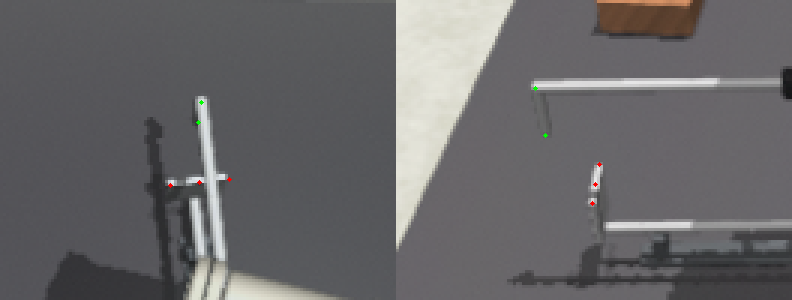

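The predicted tab and hook points match the pictures to about 1–2 px, and the hook is beyond the tab within its width. Now I'll lower it and pull.

```bash
python3 - <<'E'
from h import *
H=LOCK+25*ex-150*ey+[0,0,61]
print(env.move_l(H+[0,0,106],rate=60,f_stop=6),F())
for d in range(10,100,5):
    env.move_l(H-d*ex+[0,0,106],rate=30); f=env.read_state()['force']; print(d,round(f@ex,1),f.round(1))
    if abs(f@ex)>9: break
print(env.read_state()['time_s'])
im,c=cam('side'); 
cv2.imwrite('pics/s10.png',cv2.resize(im[160:300,180:440],None,fx=3,fy=3))
E
```

```text
False [-0.8  0.5 -1.4]
10 -0.3 [-0.3 -0.3 -0.8]
15 -0.3 [-0.3 -0.2 -1.4]
20 0.1 [ 0.2 -0.7 -1.1]
25 0.8 [ 0.9 -0.3 -1.4]
30 -0.1 [-0.1 -0.2 -1.8]
35 -0.6 [-0.6 -0.1 -1.7]
40 0.4 [ 0.5 -0.4 -2.4]
45 -1.1 [-1.1  0.2 -1.7]
50 -0.7 [-0.6 -0.5 -1.4]
55 0.4 [ 0.5 -0.5 -2.2]
60 1.0 [ 0.9  0.3 -1.6]
65 1.2 [ 1.1  0.5 -0.7]
70 12.6 [12.5  1.9 -4.3]
72.775
```

View pics/s10.png

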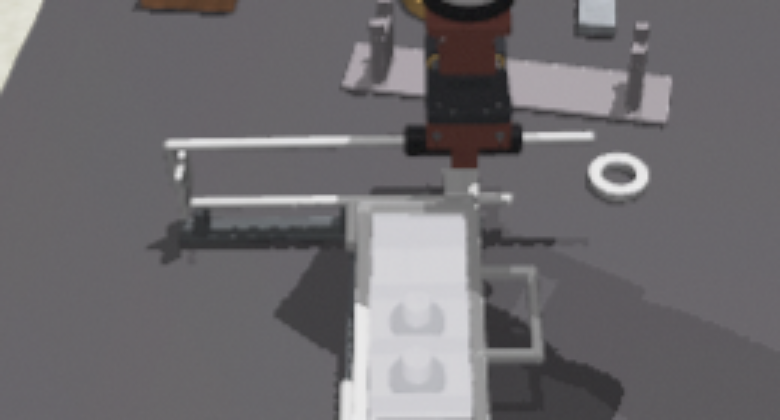

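The force rose at about 68 mm, which is 27 mm of gap plus 40 mm of travel, so the bolt reached its end stop. I'll give it a slightly firmer pull to confirm, then back off and return the rod.

```bash
python3 - <<'E'
from h import *
H=LOCK+25*ex-150*ey+[0,0,61]
env.move_l(H-71.5*ex+[0,0,106],rate=20); print(F(),env.read_state()['width'])
env.move_l(H-55*ex+[0,0,106],rate=50); print(F())
env.move_l(H-55*ex+[0,0,200],rate=80)
env.reach(ROD+[0,0,61+130],QR)
env.move_l(ROD+[0,0,61+35],rate=80); s=env.read_state(); print(s['time_s'],s['width'],F())
im,c=cam('side'); a=cv2.resize(im[140:230,260:420],None,fx=2.4,fy=2.4)
im2,c2=cam('top'); b=cv2.resize(im2[170:340,400:480],None,fx=2.4,fy=2.4)
k=np.zeros((max(a.shape[0],b.shape[0]),a.shape[1]+b.shape[1],3),np.uint8); k[:a.shape[0],:a.shape[1]]=a; k[:b.shape[0],a.shape[1]:]=b
cv2.imwrite('pics/c11.png',k)
im3,_=cam('wrist'); cv2.imwrite('pics/w11.png',im3)
E
```

```text
[16.1  2.7 -5.7] 18.108793610369954
[-0.6  0.1 -1.7]
77.0917 17.955760271000198 [ 0.3 -0.4 -1.3]
```

View pics/c11.png

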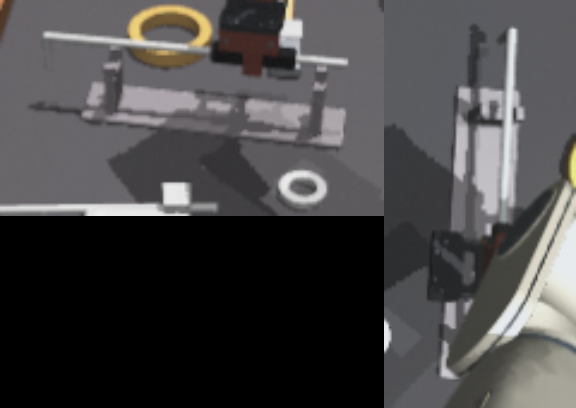

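The rod is hanging in line above both cradles, so I'll lower it and release.

```bash
python3 - <<'E'
from h import *
print(env.move_l(ROD+[0,0,64],rate=40,f_stop=6),F(),env.read_state()['tool_pos'].round(1))
print(env.move_l(ROD+[0,0,60.5],rate=10,f_stop=3),F(),env.read_state()['tool_pos'].round(1))
set_gripper(40); env.hold(.3); env.move_l(ROD+[0,0,200],rate=100)
env.reach([464,-347,330],QR if 0 else down(-np.pi/2))
im,c=cam('wrist'); cv2.imwrite('pics/w12.png',im)
ref=cv2.imread('pics/w8.png')
g=lambda i: cv2.cvtColor(i,cv2.COLOR_BGR2GRAY).astype(int)
d=np.abs(g(im)-g(ref))[:275]; ys,xs=np.where(d>40); print('wrist diff total',len(xs), 'rod region',((xs>270)&(xs<375)).sum())
env.move_joints([-1.306,.423,1.63,0,1.089,-.019]); env.hold(.5)
t0=cv2.imread('pics/top0.png'); s0=cv2.imread('pics/side0.png')
for n,r in (('top',t0),('side',s0)):
    im,c=cam(n); cv2.imwrite(f'pics/{n}f.png',im)
    m=(np.abs(g(im)-g(r))>35).astype(np.uint8); k,l,st,ce=cv2.connectedComponentsWithStats(m,connectivity=8)
    print(n,[(st[i,4],ce[i].round(0).tolist()) for i in range(1,k) if st[i,4]>5])
print(env.read_state()['time_s'])
E
```

```text
False [-0.  -0.2 -1.7] [ 450.8 -342.9  129.1]
True [-0.6 -0.3  4.6] [ 450.9 -342.9  126.3]
wrist diff total 8438 rod region 1843
top [(np.int32(61), [349.0, 144.0]), (np.int32(144), [350.0, 158.0]), (np.int32(109), [356.0, 239.0]), (np.int32(28), [363.0, 239.0]), (np.int32(73), [205.0, 241.0]), (np.int32(7), [350.0, 241.0]), (np.int32(180), [362.0, 259.0]), (np.int32(13), [352.0, 254.0]), (np.int32(9), [439.0, 284.0]), (np.int32(70), [167.0, 289.0]), (np.int32(11), [523.0, 345.0]), (np.int32(14), [531.0, 351.0]), (np.int32(55), [526.0, 356.0]), (np.int32(12), [528.0, 369.0]), (np.int32(12), [509.0, 375.0]), (np.int32(17), [496.0, 379.0]), (np.int32(30), [614.0, 393.0]), (np.int32(208), [589.0, 401.0]), (np.int32(8), [616.0, 400.0]), (np.int32(71), [559.0, 410.0]), (np.int32(28), [592.0, 408.0]), (np.int32(40), [579.0, 413.0]), (np.int32(27), [577.0, 426.0]), (np.int32(15), [584.0, 438.0])]
side [(np.int32(11), [456.0, 48.0]), (np.int32(170), [461.0, 74.0]), (np.int32(9), [467.0, 62.0]), (np.int32(19), [470.0, 91.0]), (np.int32(20), [426.0, 148.0]), (np.int32(41), [225.0, 213.0]), (np.int32(44), [240.0, 213.0]), (np.int32(351), [327.0, 222.0]), (np.int32(44), [236.0, 227.0]), (np.int32(73), [224.0, 240.0]), (np.int32(10), [238.0, 236.0]), (np.int32(12), [344.0, 238.0]), (np.int32(26), [237.0, 244.0]), (np.int32(96), [299.0, 360.0]), (np.int32(6), [296.0, 370.0]), (np.int32(36), [297.0, 374.0]), (np.int32(109), [356.0, 408.0]), (np.int32(7), [352.0, 417.0]), (np.int32(50), [352.0, 422.0])]
83.4
```

Only the tab, the claw and the two missing pucks differ from the start pictures; the rod is back in its original pose. I'll do one numeric check of the bolt travel.

```bash
python3 - <<'E'
from h import *
for n,(x,y,w,h) in (('top',(336,140,28,10)),('side',(221,206,10,16))):
    a=cv2.imread(f'pics/{n}0.png'); b=cv2.imread(f'pics/{n}f.png'); _,c=cam(n)
    t=a[y:y+h,x:x+w]; X0,Y0=x-8,y-8; r=cv2.matchTemplate(b[Y0:Y0+h+40,X0:X0+w+40],t,cv2.TM_CCOEFF_NORMED)
    _,s,_,l=cv2.minMaxLoc(r); d=np.array([X0+l[0]-x,Y0+l[1]-y])
    tab=LOCK+240*ex-150*ey+80*ez
    print(n,s,d,[ (k,(proj(c,tab-k*ex)-proj(c,tab))[0].round(1).tolist()) for k in (34,37,40)])
E
```

```text
top 0.9740793704986572 [ 2 15] [(34, [1.6, 13.0]), (37, [1.7, 14.2]), (40, [1.8, 15.3])]
side 0.9813519716262817 [15  0] [(34, [13.0, -0.2]), (37, [14.2, -0.2]), (40, [15.3, -0.2])]
```

Both views show a shift of 15 px, which matches about 39–40 mm of travel, so the bolt is home.

```bash
python3 -c "
from h import *
print(workorder.sign_off())"
```

```text
the job is handed in; nothing more can be done
None
```

The job is done and handed in at about 84 s of the 210 s allowed; the hand-in gives no verdict.

- **Flap:** I lifted it by the bar onto its stop and it stayed open. Afterwards I brought it forward and held it down to the rim, letting go only once it was pressing up on the gripper (about 6.7 N). During the lift the gripper held the bar a few millimetres off. That pushed the force to about 54 N, so I paused and corrected it before going on.
- **Pucks:** Only two were on the bench. Each stands in its own middle bay, and a wrist picture and a later side view through the shut flap showed both there. I left the three brown look-alikes alone.
- **Bolt:** I pulled it with the rod until the force rose to 16 N at the end stop. Two camera views put the travel at about 39–40 mm.
- **Rod:** It is back on its rest. The contact height matched, and it sits where it lay in the start pictures.

In the last check, apart from the arm and its shadow, the final top and side pictures differed from the start only at the bolt and where the pucks had been. One comparison disagreed: a wrist-camera difference check showed many changed pixels around the rod, probably arm shadow or a small pose difference. I relied on the fixed cameras instead and did not look further, because my picture views were used up.

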